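# Weigh a Roman lead weight on the finds balance

### The job

Weigh the lead weight with the loop on top: stand the empty weighing scoop level in the middle of the balance's pan, let go, and press the tare key until it clicks; then lift the looped weight out of the finds tray, stand it upright in the middle of the scoop without dropping it, let go, and press the print key until it clicks to record the reading. Press the keys no harder than a firm fingertip, leave the small menu keys alone, do not press tare again once the weight is in the scoop, and leave the other finds and things on the bench where they are.

Things in the scene. Friction and masses are not known exactly. Their poses are not given: they have to be found in the camera images.
- balance: Precision balance, white plastic, fixed to the bench, 262 deep (x) x 196 wide (y) mm. Origin: centre of its underside on the bench. Its own +x points from the keypad at the front to the pan at the back, +y to the left as seen by someone facing the keypad (the robot's side), z up. The rear housing is 58 mm high; the front 98 mm is a grey membrane panel, about 51 mm high in the middle, sloping 0.09 rad (5 degrees) up towards the pan, with a dark display in the middle.
- pan_top (a point): Centre of the top face of the balance's flat square-cornered steel pan (150 mm along balance x, 176 mm along y, 3 mm thick), 73 mm above the bench. The pan stands 15 mm proud of the housing. It does not visibly sink under load. Axes as the balance's.
- tare_key: Tare key: the oblong white membrane key at the right-hand end (balance -y) of the panel, 36 mm (x) x 22 mm (y), standing 2.5 mm proud of the panel. Hardly moves: 1.2 mm at most, against a spring that yields from 2 N and is fully down at 5 N. It clicks, and counts as pressed, when fingers press it with at least 3.5 N for a tenth of a second; over 40 N would damage it.
- tare_key_top (a point): Centre of the tare key's upper face when not pressed, about 53 mm above the bench; z is the panel's normal, 0.09 rad off vertical. Shut fingers coming straight down press it well enough.
- print_key: Print key: the square white membrane key at the left-hand end (balance +y) of the panel, 22 x 22 mm, standing 2.5 mm proud; same feel and limits as the tare key (click at 3.5 N for a tenth of a second, damage over 40 N).
- print_key_top (a point): Centre of the print key's upper face when not pressed, about 53 mm above the bench; z is the panel's normal.
- menu_keys: Three small round menu keys, 13 mm across, 26 mm apart, standing 2.3 mm proud, in a row along balance y at the panel's front edge below the display; origin at the middle one. The outer ones are 45 mm to the side of the oblong and square keys' centres. Not to be pressed.
- scoop: Loose stainless weighing scoop, 140 g: flat bowl 105 mm long (x -52 to +53) and 85 mm wide, floor 3 mm thick, side and back walls 3 mm thick and 13 mm high, narrowing to an open mouth at +x; a strap handle sticks out to -x. Origin: underside of the bowl's floor, in its middle. Starts empty, flat on the bench, to one side of the balance (which side varies).
- scoop_bowl (a point): Middle of the scoop's bowl, on the underside of its floor (the scoop's origin and axes).
- scoop_grip (a point): Middle of the scoop's handle: a level strap 62 mm long (along scoop x), 13 mm wide (y), 9 mm high, its centre 88 mm from the bowl's middle towards -x and 18.5 mm above the scoop's underside; grip it from above across its width.
- finds_tray: Fixed shallow finds tray, 268 x 138 mm, on the other side of the balance from the scoop: light grey foam floor 8 mm above the bench, grey rim 16 mm above the bench. Origin: centre of its underside; x along its length. Three finds stand on the foam along its length, 80 mm apart, in varying order.
- lead_weight: The find to be weighed: a loose grey lead weight about 280 g (200 to 390), round, standing on its flat base; 25 mm across at the base, 34 mm across between 12 and 29 mm above the base, tapering to 13 mm at 41 mm, with a small iron loop (16 mm wide, 4 mm bar) on top reaching 56 mm. Origin: centre of the base; z up through the loop.
- whorl: Loose clay spindle whorl in the tray: a brown ring 36 mm across, 18 mm high, with a 10 mm hole. Leave it. Origin: centre of underside.
- disc_weight: Loose plain lead disc in the tray, 39 mm across, 13 mm high, no loop. Leave it. Origin: centre of underside.
- check_weight: Loose steel check weight with a knob, 29 mm across, 47 mm high, on the bench beyond the balance. Leave it.
- brush: Loose flat brush 170 mm long lying on the bench out to the side. Leave it.
- spatula: Loose spatula 170 mm long lying on the bench out to the side. Leave it.
- bottle: Clear bottle with a white cap, 60 mm across, 150 mm high, on the bench beyond the balance, to its right. Leave it.
- jar: Small amber jar with a black lid, 52 mm across, 55 mm high, on the bench beyond the balance, to its left. Leave it.
Things that resemble listed ones, but are neither listed nor needed, are in the scene too. What is shaped like the scoop but purple is not meant.

How it is judged (in metres and radians):
On the way, in this order (a step that is already met when the one before it is completed fails the run):
1. the empty scoop stands level in the middle of the pan, let go (horizontal distance between scoop_bowl and pan_top below 0.03 m and z of scoop_bowl in the frame of pan_top between -0.004 and 0.004 m and angle between scoop's own z axis and vertical below 0.05 rad and contact force between scoop and the fingers below 0.05 N and linear speed of scoop below 0.02 m/s and horizontal distance between lead_weight and pan_top above 0.13 m), for 0.2 s.
2. the tare key is pressed to its click with only the empty scoop on the pan (contact force between tare_key and the fingers above 3.5 N and horizontal distance between scoop_bowl and pan_top below 0.03 m and z of scoop_bowl in the frame of pan_top between -0.004 and 0.004 m and angle between scoop's own z axis and vertical below 0.05 rad and contact force between scoop and the fingers below 0.05 N and horizontal distance between lead_weight and pan_top above 0.13 m), for 0.1 s.
3. the looped lead weight stands upright in the middle of the scoop, let go (horizontal distance between lead_weight and scoop_bowl below 0.03 m and z of lead_weight in the frame of scoop_bowl between 0 and 0.008 m and angle between lead_weight's own z axis and vertical below 0.15 rad and contact force between each of lead_weight, scoop and the fingers below 0.05 N and linear speed of each of lead_weight, scoop below 0.02 m/s and horizontal distance between scoop_bowl and pan_top below 0.03 m and z of scoop_bowl in the frame of pan_top between -0.004 and 0.004 m and angle between scoop's own z axis and vertical below 0.05 rad), for 0.2 s.
4. the print key is pressed to its click with the weight in the scoop (contact force between print_key and the fingers above 3.5 N and horizontal distance between lead_weight and scoop_bowl below 0.03 m and z of lead_weight in the frame of scoop_bowl between 0 and 0.008 m and angle between lead_weight's own z axis and vertical below 0.15 rad and contact force between each of lead_weight, scoop and the fingers below 0.05 N and linear speed of lead_weight below 0.02 m/s and horizontal distance between scoop_bowl and pan_top below 0.03 m and z of scoop_bowl in the frame of pan_top between -0.004 and 0.004 m and angle between scoop's own z axis and vertical below 0.05 rad), for 0.1 s.
At the end, for the whole second after the job is handed in: After both key presses, the scoop is at rest, level (within 0.05 rad) on the pan with its bowl's middle within 30 mm of the pan's, and the looped weight stands upright (within 0.15 rad) on the scoop's floor within 30 mm of the bowl's middle; nothing touched (all of step 3).
It fails at once if a menu key is pressed (over 3.5 N) (contact force between menu_keys and anything else above 3.5 N).
It fails at once if tare is pressed with the weight in the scoop (contact force between tare_key and anything else above 3.5 N and horizontal distance between lead_weight and scoop_bowl below 0.06 m).
It fails at once if a key is pressed with more than 40 N (contact force between any of tare_key, print_key and anything else above 40 N).
It fails at once if the lead weight is dropped (falls free at over 0.6 m/s, about 2 cm) (linear speed of lead_weight above 0.6 m/s and contact force between lead_weight and the fingers below 0.01 N).
It fails at once if another find or thing on the bench is shifted by more than 30 mm or knocked over (distance of any of whorl, disc_weight, check_weight, brush, spatula, bottle, jar from where it was at the start of the episode above 0.03 m or angle between any of check_weight, bottle, jar's own z axis and vertical above 0.5 rad).
It also fails if it takes over 70 s, if anything falls off the work surface, if the arm or the gripper's body presses on something with over 40 N, if the wrist force passes 120 N, or if a joint passes its speed limit or range.

### The arm

A 6-joint arm with a two-finger parallel gripper is mounted at the origin on the work surface. World frame = base frame: x ahead of the robot, y to its left, z up, the work surface at z = 0. Lengths are in mm, angles in degrees, forces in N, time in s.
With the tool pointing down it reaches from about 300 to 750 mm from the base axis. Payload 8.5 kg.
Tool frame: the origin (TCP) lies at the centre of the arm's flange, where the gripper is bolted on; the fingertips stand 173 mm ahead of it and the grasp point (between the pads) lies 155 mm ahead of it; y points along the fingers, z is the direction in which the jaws open and shut, and the axes are right-handed (so a half turn about y gives the same grasp; the last joint's range is limited). The gripper opens to 85 mm and grips with 20 to 120 N. Pads are 22 mm wide; open, the fingers measure 114 mm over their backs; the gripper's body (76 mm by 85 mm) begins 54 mm behind the grasp point. The pads swing forward as they close: fully open they stand 13 mm farther back than shut.
Start: joints at [63.065, 21.807, 74.336, -0, 83.858, -12.336], TCP at [138.621, 532.227, 404.722] pointing down, gripper open.
Joint ranges: [-178.18, 178.18], [-50.72, 133.34], [12.68, 142.11], [-81.47, 261.47], [9.98, 163.14], [-165.26, 165.26]. Speed limits (degrees/s): [136.94, 136.94, 180, 180, 180, 180].

### API

Orientations are given as [roll, pitch, yaw] about the fixed x, y, z axes, in that order (R = Rz(yaw) Ry(pitch) Rx(roll)).
In Python, from rig import get_state, camera, close_job, spot_in, silhouettes, place_of gives the robot as it stands.
- The arm moves only by the tool send_rows, never from a script. Its argument "series" is a list that holds one entry, the list of rows, each a list of 4 numbers: the shift along the tool's x, y, z as a fraction of full scale, then the turn about the tool's y as a fraction of full scale. A call has 1 to 12 rows; each row is the pose to reach, as a shift and turn from the pose commanded when the call began, along the tool's axes at that moment, turning the shorter way round; what a row does not reach only later rows make up. Full scale, the value 1, is 1 m for a shift and 180 degrees for a turn. A row lasts 1/10 s, in which the tool goes at most 50 mm and 8.59 degrees, less where a joint would pass 70% of its speed; a pose out of reach is approached as far as the arm can. A call with a number of a shift or a turn outside -1 to 1 is refused whole. A call with a gripper value outside its range is refused whole. "gripper" is the closure in counts, from 0 (fully open) to 255 (shut), set as the call begins (left out, the last holds). The fingers move at their own pace and stop on an object; "squeeze" is the grip in N (left out, the last holds). Time passes only in rows, so rows that repeat a pose let the fingers close. It gives the time, the measured TCP pose, the force and the opening at its end, in the units of the state.
- get_state(): the state, without advancing time (a new reading comes with each control period).
- camera(name): name is "side" or "top" or "wrist"; returns a dict with "frame" (420x560x3 uint8, red, green, blue), "z_map" (420x560 float32, mm along the optical axis (not along the pixel's ray), 0 where there is no reading), "intrinsics" (3x3 intrinsics, pixels), "dist_coeffs" ([k1, k2, p1, p2, k3] as OpenCV has them; the pictures are not rectified), "view" (4x4, takes a point from world to camera coordinates); the wrist camera has in their place "mount" (4x4, takes a point from camera to tool coordinates, whose origin is the TCP and whose axes are the tool frame's). Camera axes: x right, y down, z forward; pixel columns grow to the right and rows downward; lengths in mm; the calibration is good to about 2 mm. A picture is of the moment at which its call begins: read the wrist's pose just before it.
- close_job(): hands the job in, once; it reports no verdict.
Trained networks look in a picture, given as the dict that the camera call returned (one of the last four; its "shot" number tells which), for a name from the list of things; names that differ only in an ending like _2 or _b are one class to them, and where a whole thing is asked for, a point or a joint stands for the part that bears it (a point fixed in the world has none). Each returns a list of dicts, best first, with "conf" (0 to 1); they miss things now and then, are a little off and sometimes report something else, mostly with a low value. They report only what shows in the picture. A call takes as long as a camera call. They do not tell look-alikes from the thing itself.
- spot_in(query, picture): "rect" ([left, top, right, bottom] in pixels, round what is visible of it).
- silhouettes(query, picture): "pixels" (420x560 bool, what is visible of it) and "rect" ([left, top, right, bottom] in pixels, round what is visible of it).
- place_of(query, picture): "location" ([column, row] in pixels: a listed point, or the origin of a listed thing).
The state is a dict: "time_s": time; "joints": joint angles; "qd": joint speeds; "tau": joint torques, N m; "tool_pos": TCP position; "tcp_rot": TCP orientation; "ft_force": force on the tool from outside, world axes, zero at the start; "ft_torque": the same for the moment, N m; "gripper_width": opening from 0.0 (shut) to 1.0 (fully open).
Only numpy, scipy, OpenCV 4.12 (cv2) and the standard library are available. Lean on these libraries where they do the work, as an engineer would, in place of code of your own. Each camera call takes 0.05 s, during which the arm holds its last target.

## Working session

There is one attempt and no reset: what is moved stays moved. The work goes in short steps, Python scripts to look and compute and a tool call to move; the robot and the scene stay as the last step left them, time stands still between calls to the robot, and variables do not carry over. Pictures are saved under pics/ and viewed, and the job is handed in when it is done.

Besides the shell and the picture viewer there is one more tool, called as name([rows], argument=value, ...), one row to a line, values as JSON. send_rows: Moves the arm, as the interface text tells. Shift numbers are shares of 1 m and turn numbers shares of 180 degrees, none past 1 either way. Its arguments: {"type":"object","properties":{"series":{"type":"array"},"gripper":{"type":"number"},"squeeze":{"type":"number"}},"required":["series"]}

```bash
ls; mkdir -p pics; python3 - <<'E'
from rig import *
import cv2,pickle
s=get_state();print(s)
for n in ("top","side"):
    p=camera(n);pickle.dump(p,open(f"pics/{n}0.pkl","wb"))
    cv2.imwrite(f"pics/{n}0.png",p["frame"][:,:,::-1]); print(n,p["intrinsics"],p["dist_coeffs"],p["view"])
    for q in ["balance","pan_top","tare_key_top","print_key_top","scoop_bowl","scoop_grip","lead_weight","finds_tray"]:
        print(q,[(r["location"],r["conf"]) for r in place_of(q,p)])
E
```

```text
pics
{'time_s': 0.0, 'joints': array([ 6.30651007e+01,  2.18425161e+01,  7.43861812e+01,  1.09229042e-03,
        8.38573747e+01, -1.23359445e+01]), 'qd': array([ 0.00444793,  0.04270009,  0.04367712, -0.02824318,  0.04812994,
       -0.13064162]), 'tau': array([-3.62285173e-04, -4.48466241e+01, -2.31272453e+01, -1.99880055e-04,
        4.80433664e-03,  3.30187402e-05]), 'tool_pos': array([138.61129255, 532.20393322, 404.08887622]), 'tcp_rot': array([-9.00838528e+01,  1.94494777e-02, -1.45990867e+01]), 'ft_force': array([-0.56642504,  0.82615013, -0.43057183]), 'ft_torque': array([-0.01236519,  0.02945738,  0.00239996]), 'gripper_width': 0.9989506547130399}
top [[409.77528944   0.         280.67307555]
 [  0.         409.77528944 210.89265009]
 [  0.           0.           1.        ]] [-0.06488414  0.          0.          0.          0.        ] [[ 2.49359968e-02 -9.99485129e-01  2.01909296e-02 -2.53254694e+01]
 [-9.84722966e-01 -2.80394170e-02 -1.71855959e-01  5.54231922e+02]
 [ 1.72333617e-01 -1.55970725e-02 -9.84915152e-01  1.13330776e+03]
 [ 0.00000000e+00  0.00000000e+00  0.000
[... 700 characters left out ...]
436797e-01 -5.94489792e-03 -5.18545688e+02]
 [-1.82681663e-01 -7.48084398e-01 -6.37963277e-01  1.38931893e+02]
 [ 1.43838855e-01  6.21564854e-01 -7.70043840e-01  1.45412385e+03]
 [ 0.00000000e+00  0.00000000e+00  0.00000000e+00  1.00000000e+00]]
balance [([297.5, 207.8], 0.93), ([317.7, 327.3], 0.48)]
pan_top [([315.8, 185.6], 0.63)]
tare_key_top [([286.7, 333.7], 0.75), ([280.9, 224.1], 0.43)]
print_key_top [([266.2, 111.4], 0.55), ([266.0, 187.5], 0.54)]
scoop_bowl [([259.6, 145.6], 0.9), ([179.7, 129.9], 0.72), ([282.9, 225.0], 0.35)]
scoop_grip [([204.2, 118.6], 0.93), ([233.8, 148.8], 0.69)]
lead_weight [([353.9, 328.5], 0.56), ([285.2, 328.6], 0.26)]
finds_tray [([288.8, 330.6], 0.64)]
```

View pics/top0.png

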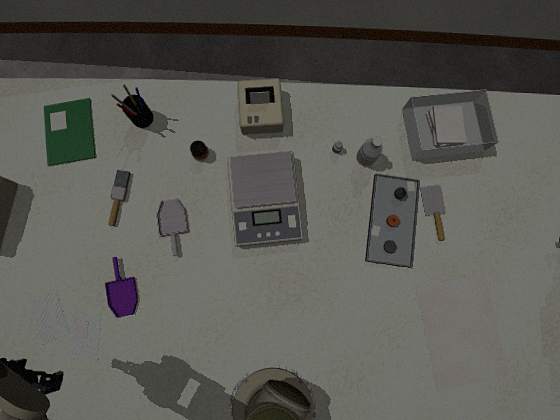

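View pics/side0.png

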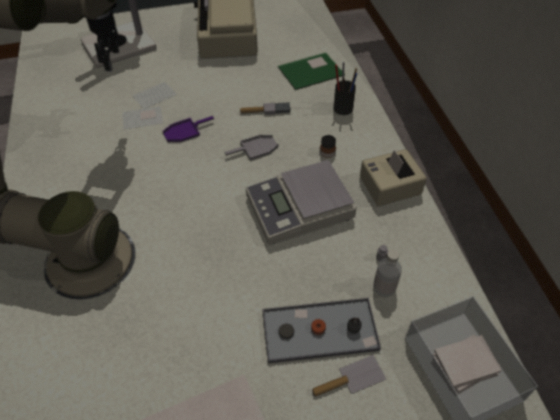

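Candidates in the top picture: grey scoop at (172,217) or purple look-alike at (121,296), so grey. Dark round finds at (400,194), (390,246) and brown ring (393,220). (400,194) looks tall, so it is probably the looped weight. The black-lidded jar (198,151) is outside the tray. I'll check with crops and measure.

```bash
cat > h.py <<'E'
import numpy as np,cv2,pickle
from scipy.spatial.transform import Rotation as Ro
def T_tool(s):
    T=np.eye(4);T[:3,:3]=Ro.from_euler('xyz',s["tcp_rot"],degrees=True).as_matrix();T[:3,3]=s["tool_pos"];return T
def c2w(p,s=None):
    return np.linalg.inv(p["view"]) if "view" in p else T_tool(s)@p["mount"]
def ray(p,uv,s=None):
    n=cv2.undistortPoints(np.array([[uv]],float),p["intrinsics"],p["dist_coeffs"])[0,0]
    C=c2w(p,s);return C[:3,3],C[:3,:3]@np.array([n[0],n[1],1])
def atz(p,uv,z,s=None):
    o,d=ray(p,uv,s);return o+d*(z-o[2])/d[2]
def depth(p,uv,s=None):
    o,d=ray(p,uv,s);u,v=int(round(uv[0])),int(round(uv[1]))
    return o+d*np.median(p["z_map"][v-1:v+2,u-1:u+2])
def cloud(p,s=None):
    h,w=p["z_map"].shape
    uv=np.stack(np.meshgrid(np.arange(w),np.arange(h)),-1).reshape(-1,1,2).astype(float)
    n=cv2.undistortPoints(uv,p["intrinsics"],p["dist_coeffs"])[:,0]
    C=c2w(p,s);z=p["z_map"].reshape(-1,1)
    P=(np.c_[n,np.ones(len(n))]*z)@C[:3,:3].T+C[:3,3]
    return P.reshape(h,w,3)
E
python3 - <<'E'
from h import *
p=pickle.load(open("pics/top0.pkl","rb"));q=pickle.load(open("pics/side0.pkl","rb"))
np.set_printoptions(precision=1,suppress=True)
P=cloud(p)
for n,uv in dict(pan=(264,180),tare=(291,222),prin=(240,226),scoopbowl=(172,217),grip=(177,246),purp=(121,296),w1=(400,194),wh=(393,220),d=(390,246)).items(): print(n,depth(p,uv))
for n,uv,z in (("grip",(176.9,246.3),18),("bowl",(169.9,216.5),0),("pan",(261.1,177.3),73),("tare",(290.2,223.5),53),("print",(241.9,225.8),53),("lw",(400,194.9),8)):print(n,atz(p,uv,z))
print("sidepoints",atz(q,(204.2,118.6),18),atz(q,(259.6,145.6),0),atz(q,(233.8,148.8),18),atz(q,(353.9,328.5),8))
# pan: points at height~73
m=(P[...,2]>66)&(P[...,2]<85);m[:, :220]=0;m[:,310:]=0;m[:140]=0;m[215:]=0
c=P[m][:,:2].astype(np.float32);print("pan rect",cv2.minAreaRect(c),m.sum())
a=cv2.resize(p["frame"][140:270,150:440,::-1],None,fx=2.75,fy=2.75,interpolation=cv2.INTER_CUBIC)
cv2.imwrite("pics/crop1.png",np.clip(a*1.6,0,255).astype(np.uint8))
a=cv2.resize(q["frame"][290:370,250:400,::-1],None,fx=5,fy=5,interpolation=cv2.INTER_CUBIC)
cv2.imwrite("pics/crop2.png",np.clip(a*1.6,0,255).astype(np.uint8))
E
```

```text
pan [638.8  39.8  72.3]
tare [522.5 -40.8  53. ]
prin [506.8 104.3  53.6]
scoopbowl [535.  312.8   2.3]
grip [449.  292.5   0.5]
purp [298.5 446.7   1.7]
w1 [ 616.2 -361.5   43.2]
wh [ 543.  -347.9   12. ]
d [ 464.1 -335.2   19.4]
grip [446.7 288.6  18. ]
bowl [536.7 319.8   0. ]
pan [646.3  48.3  73. ]
tare [518.1 -38.6  53. ]
print [507.6  99.   53. ]
lw [ 621.4 -372.5    8. ]
sidepoints [382.4 468.9  18. ] [536.8 318.3   0. ] [452.2 305.   18. ] [ 625.6 -366.     8. ]
pan rect ((644.4287109375, 44.84986114501953), (151.8095245361328, 176.24880981445312), 7.332020282745361) 3115
```

View pics/crop1.png

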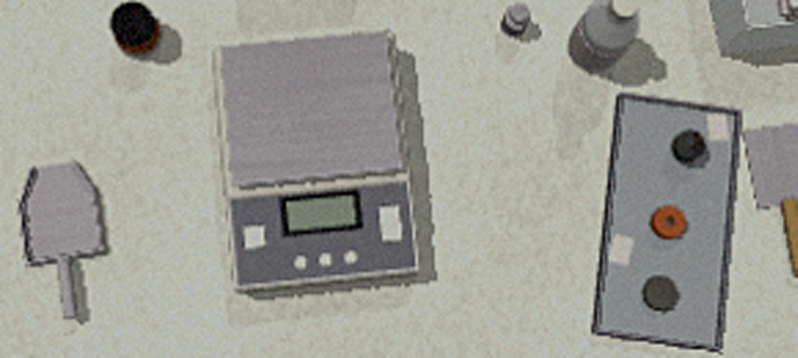

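View pics/crop2.png

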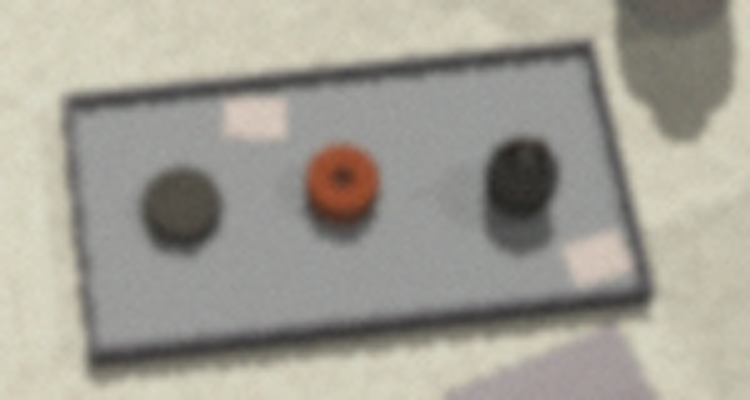

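The crop confirms it: the tall dark find at (400,194) has a loop and taper. The disc (390,246) is flat, the ring (393,220) is brown. The grey scoop has its handle towards the robot. I'll move above it now.

send_rows([
  [[0.36,0.08,-0.155,-0.164],[0.36,0.08,-0.155,-0.164],[0.36,0.08,-0.155,-0.164],[0.36,0.08,-0.155,-0.164],[0.36,0.08,-0.155,-0.164],[0.36,0.08,-0.155,-0.164],[0.36,0.08,-0.155,-0.164],[0.36,0.08,-0.155,-0.164],[0.36,0.08,-0.155,-0.164],[0.36,0.08,-0.155,-0.164],[0.36,0.08,-0.155,-0.164],[0.36,0.08,-0.155,-0.164]],
], gripper=0)

```text
time_s: 2.1
tool_pos: [446.9, 292.5, 325.2]
tcp_rot: [-90.0, -0.0, 15.0]
ft_force: [-0.9, 0.2, -0.1]
gripper_width: 0.999
```

```bash
cat > look.py <<'E'
import sys
from rig import *
from h import *
np.set_printoptions(precision=1,suppress=True)
def look(name,n="wrist",qs=(),zs={}):
    s=get_state();p=camera(n);pickle.dump((s,p),open(f"pics/{name}.pkl","wb"))
    print("t",s["time_s"],"tcp",s["tool_pos"],s["tcp_rot"],"F",s["ft_force"],"w",round(s["gripper_width"],3))
    im=np.clip(p["frame"][:,:,::-1]*1.5,0,255).astype(np.uint8).copy()
    for q in qs:
        for r in place_of(q,p):
            print(q,r["location"],r["conf"],"depth",depth(p,r["location"],s),"atz",atz(p,r["location"],zs[q],s) if q in zs else "")
            cv2.drawMarker(im,tuple(int(round(x)) for x in r["location"]),(0,255,0),0,8,1)
    cv2.imwrite(f"pics/{name}.png",im);return s,p
E
python3 - <<'E'
from look import *
s,p=look("w1",qs=["scoop_bowl","scoop_grip"],zs=dict(scoop_bowl=0,scoop_grip=18.5))
print(p["mount"])
E
```

```text
t 2.1 tcp [446.9 292.5 325.2] [-90.  -0.  15.] F [-0.9  0.2 -0.1] w 0.999
scoop_bowl [498.7, 71.9] 0.97 depth [298.4 441.6   2.7] atz [297.7 443.2   0. ]
scoop_bowl [282.9, 276.4] 0.83 depth [532.7 314.5   3. ] atz [534.4 315.    0. ]
scoop_grip [289.0, 203.6] 0.76 depth [451.7 298.2  23.2] atz [453.  298.7  18.5]
scoop_grip [489.6, 176.7] 0.6 depth [383.5 459.1  22.7] atz [383.6 462.1  18.5]
[[  0.    1.    0.3 -77.3]
 [  0.   -0.3   1.   30.9]
 [  1.   -0.   -0.   -0.9]
 [  0.    0.    0.    1. ]]
```

View pics/w1.png

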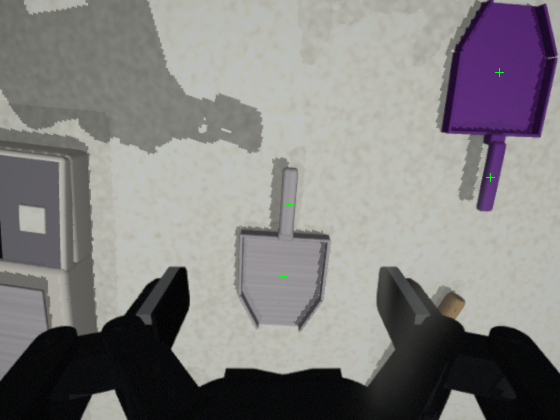

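The wrist view shows the grey scoop at (283,276) with its handle at (289,203), and the purple one at upper right. I'll fit the handle from depth.

```bash
python3 - <<'E'
from look import *
s,p=pickle.load(open("pics/w1.pkl","rb"));P=cloud(p,s)
m=np.zeros(P.shape[:2],bool);m[160:235,270:310]=1
m&=(P[...,2]>15)&(P[...,2]<40)
print(m.sum(),P[m].mean(0),np.median(P[m][:,2]))
print(cv2.minAreaRect(P[m][:,:2].astype(np.float32)))
c=P[m][:,:2];u=np.linalg.svd(c-c.mean(0),full_matrices=False)[2][0];u*=np.sign(u[0]);print("yaw",np.degrees(np.arctan2(u[1],u[0])))
t=(c-c.mean(0))@u;print(c.mean(0)+u*t.min(),c.mean(0)+u*t.max())
m=np.zeros(P.shape[:2],bool);m[225:340,230:335]=1
m&=(P[...,2]>1.5)&(P[...,2]<30)
print("bowl",cv2.minAreaRect(P[m][:,:2].astype(np.float32)))
E
```

```text
996 [450.1 296.7  22.4] 22.605398028202217
((451.9193115234375, 297.158935546875), (61.81532287597656, 13.180171012878418), 10.926342010498047)
yaw 10.962465679403307
[421.6 291.1] [482.3 302.9]
bowl ((538.5361328125, 313.04046630859375), (136.79457092285156, 101.32687377929688), 11.975595474243164)
```

send_rows([
  [[0.006,0.04,0.003,0.022],[0.006,0.08,0.003,0.022],[0.006,0.12,0.003,0.022],[0.006,0.135,0.003,0.022],[0.006,0.146,0.003,0.022],[0.006,0.146,0.003,0.022],[0.006,0.146,0.003,0.022]],
])

```text
time_s: 2.95
tool_pos: [453.1, 296.3, 179.6]
tcp_rot: [-90.0, -0.1, 11.0]
ft_force: [0.4, -1.0, -0.8]
gripper_width: 0.998
```

send_rows([
  [[0,0,0,0],[0,0,0,0],[0,0,0,0],[0,0,0,0],[0,0,0,0],[0,0,0,0],[0,0,0,0],[0,0,0,0],[0,0,0,0],[0,0,0,0]],
], gripper=255, squeeze=60)

```text
time_s: 3.95
tool_pos: [453.0, 295.9, 178.8]
tcp_rot: [-90.0, -0.0, 11.0]
ft_force: [-0.3, -0.2, 3.8]
gripper_width: 0.134
```

```bash
python3 - <<'E'
from look import *
look("w2")
E
```

```text
t 3.95 tcp [453.  295.9 178.8] [-90.  -0.  11.] F [-0.3 -0.2  3.8] w 0.134
```

View pics/w2.png

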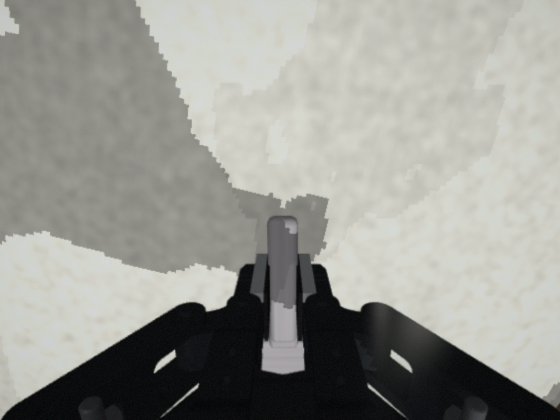

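The handle is between the pads. Lifting, then moving over the pan.

send_rows([
  [[0,-0.005,0,0],[0,-0.02,0,0],[0,-0.04,0,0],[0,-0.065,0,0],[0,-0.09,0,0],[0,-0.115,0,0],[0,-0.135,0,0],[0,-0.145,0,0],[0,-0.15,0,0],[0,-0.15,0,0]],
])

```text
time_s: 5.0
tool_pos: [452.9, 295.9, 328.5]
tcp_rot: [-90.0, 0.0, 11.0]
ft_force: [-0.8, 0.6, -1.7]
gripper_width: 0.133
```

send_rows([
  [[0.002,0,-0.01,0],[0.007,0,-0.035,0.003],[0.013,0,-0.065,0.006],[0.019,0,-0.095,0.009],[0.025,0,-0.125,0.012],[0.031,0,-0.155,0.015],[0.037,0,-0.185,0.018],[0.043,0,-0.215,0.021],[0.048,0,-0.245,0.021],[0.052,0,-0.265,0.021],[0.055,0,-0.277,0.021],[0.055,0,-0.277,0.021]],
])

```text
time_s: 6.2
tool_pos: [560.0, 33.1, 327.9]
tcp_rot: [-90.0, 0.1, 7.1]
ft_force: [-0.1, -0.4, -2.1]
gripper_width: 0.13
```

```bash
python3 - <<'E'
from look import *
look("w3"); s,p=look("t3","top",qs=["scoop_bowl","pan_top"],zs=dict(scoop_bowl=150,pan_top=73)); look("s3","side")
E
```

```text
t 6.2 tcp [560.   33.1 327.9] [-90.    0.1   7.1] F [-0.1 -0.4 -2.1] w 0.13
t 6.25 tcp [559.6  34.1 328.1] [-90.    0.1   7.1] F [-0.3 -0.8 -1.6] w 0.131
scoop_bowl [124.5, 298.2] 0.71 depth [323.4 210.1 640.3] atz [299.7 383.5 150. ]
pan_top [265.5, 201.1] 0.69 depth [520.9  27.1 356.7] atz [577.3  33.5  73. ]
pan_top [394.7, 223.6] 0.4 depth [ 530.2 -349.    25. ] atz [ 523.  -334.5   73. ]
t 6.4 tcp [559.3  35.3 328.6] [-90.    0.    7.2] F [-0.2  0.7 -1.5] w 0.131
```

View pics/s3.png

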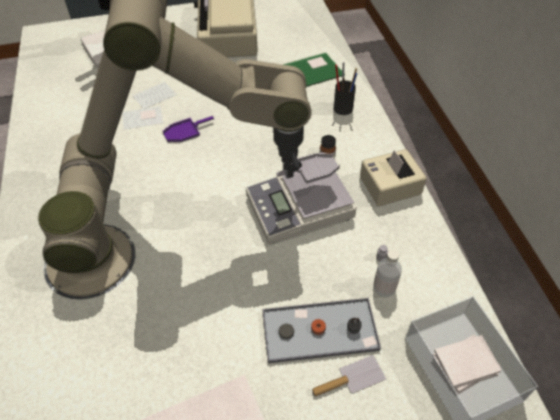

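View pics/t3.png

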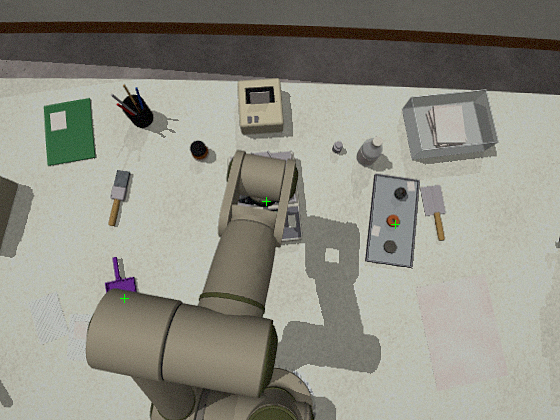

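Scoop held over the pan in the side view (bowl near (318,165)). I'll check its tilt and position from depth.

```bash
python3 - <<'E'
from look import *
s,p=pickle.load(open("pics/s3.pkl","rb"));P=cloud(p)
m=(P[...,2]>130)&(P[...,2]<200)
m[:, :296]=0;m[:,350:]=0;m[:150]=0;m[195:]=0
c=P[m];print(m.sum(),c.mean(0),c.min(0),c.max(0),cv2.minAreaRect(c[:,:2].astype(np.float32)))
i=(np.hypot(*(c[:,:2]-[645,45]).T)<30);c=c[i];A=np.c_[c[:,:2]-[645,45],np.ones(len(c))]
k=np.linalg.lstsq(A,c[:,2],rcond=None)[0];print(len(c),k)
E
```

```text
900 [642.7  46.1 152.6] [580.7  -4.8 144.9] [699.6  91.2 168.2] ((638.5321655273438, 44.86648941040039), (117.90203094482422, 92.3671646118164), 8.011397361755371)
276 [ -0.  -0. 151.]
```

send_rows([
  [[0,0.01,0,0],[0,0.025,0,0],[0,0.045,0,0],[0,0.06,0,0],[0,0.068,0,0],[0,0.072,0,0],[0,0.074,0,0],[0,0.0755,0,0],[0,0.077,0,0],[0,0.077,0,0],[0,0.077,0,0]],
])

```text
time_s: 7.55
tool_pos: [559.7, 34.5, 252.1]
tcp_rot: [-90.0, -0.1, 7.2]
ft_force: [0.2, 0.6, 0.6]
gripper_width: 0.137
```

Force changed sign: it's resting on the pan. Release and rise.

send_rows([
  [[0,0,0,0],[0,0,0,0],[0,0,0,0],[0,0,0,0],[0,0,0,0],[0,0,0,0],[0,-0.01,0,0],[0,-0.03,0,0],[0,-0.06,0,0],[0,-0.09,0,0],[0,-0.1,0,0],[0,-0.1,0,0]],
], gripper=0)

```text
time_s: 8.75
tool_pos: [559.5, 34.5, 353.2]
tcp_rot: [-90.0, -0.2, 7.2]
ft_force: [-0.7, -0.2, -0.8]
gripper_width: 0.997
```

```bash
python3 - <<'E'
from look import *
look("w4",qs=["scoop_bowl","scoop_grip","tare_key_top","print_key_top","pan_top"],zs=dict(scoop_bowl=73,scoop_grip=91.5,tare_key_top=53,print_key_top=53,pan_top=73))
s,p=look("s4","side",qs=["scoop_bowl","pan_top"],zs=dict(scoop_bowl=73,pan_top=73))
E
```

```text
t 8.75 tcp [559.5  34.5 353.2] [-90.   -0.2   7.2] F [-0.7 -0.2 -0.8] w 0.997
scoop_bowl [285.2, 299.6] 0.64 depth [646.2  46.3  75.3] atz [647.7  46.5  73. ]
scoop_grip [285.3, 212.4] 0.59 depth [559.3  35.1  96.2] atz [560.9  35.3  91.5]
tare_key_top [194.9, 149.5] 0.69 depth [529.  -43.2  53.3] atz [529.1 -43.3  53. ]
print_key_top [370.6, 145.2] 0.6 depth [507.6  99.   53.2] atz [507.6  99.   53. ]
t 9.05 tcp [559.6  34.4 350.6] [-90.    0.1   7.2] F [-0.4 -0.  -0.5] w 1.0
scoop_bowl [316.7, 183.6] 0.98 depth [647.1  52.3  75.9] atz [647.9  54.8  73. ]
scoop_bowl [180.7, 132.0] 0.84 depth [299.  438.3   4.1] atz [300.2 360.4  73. ]
pan_top [280.7, 222.4] 0.55 depth [521.3 -39.5  51.4] atz [517.5 -56.   73. ]
pan_top [381.5, 256.9] 0.4 depth [ 757.8 -192.2   21.8] atz [ 738.9 -223.7   73. ]
```

View pics/w4.png

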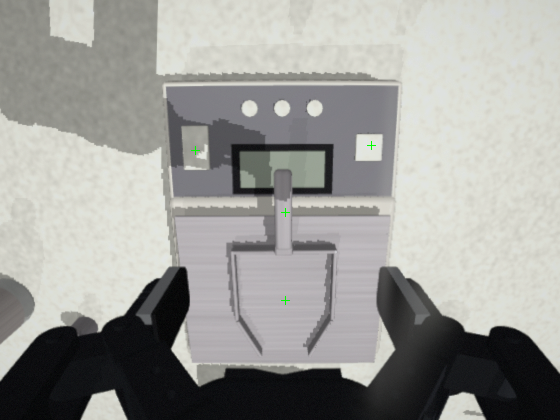

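View pics/s4.png

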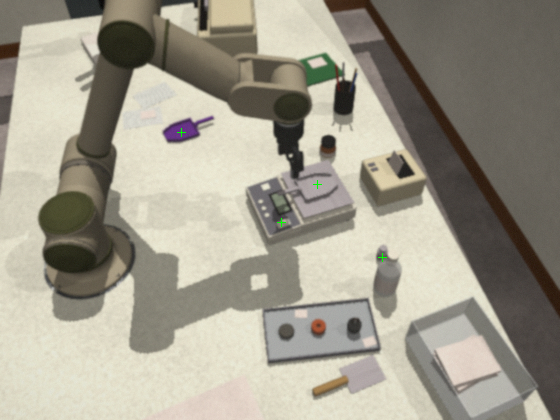

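The scoop sits centred on the pan: bowl at (285,300), pan spanning about x 182–383. Tare key centre is at about (195,148), so world ≈ (527,-43). Shutting the fingers and going above tare.

send_rows([
  [[-0.01,0,-0.02,0],[-0.025,0,-0.045,0],[-0.043,0,-0.072,0],[-0.043,0,-0.072,0],[-0.043,0.02,-0.072,0],[-0.043,0.05,-0.072,0],[-0.043,0.08,-0.072,0],[-0.043,0.1,-0.072,0],[-0.043,0.11,-0.072,0],[-0.043,0.11,-0.072,0],[-0.043,0.11,-0.072,0]],
], gripper=255, squeeze=40)

```text
time_s: 10.3
tool_pos: [526.3, -42.2, 242.5]
tcp_rot: [-90.0, -0.1, 7.2]
ft_force: [-0.3, -0.4, 0.5]
gripper_width: 0.002
```

```bash
python3 - <<'E'
from look import *
look("w5");look("s5","side")
_,p=pickle.load(open("pics/s5.pkl","rb"))
cv2.imwrite("pics/s5c.png",cv2.resize(np.clip(p["frame"][140:260,210:370,::-1]*1.5,0,255).astype(np.uint8),None,fx=4.5,fy=4.5,interpolation=2))
E
```

```text
t 10.3 tcp [526.3 -42.2 242.5] [-90.   -0.1   7.2] F [-0.3 -0.4  0.5] w 0.002
t 10.35 tcp [526.3 -42.3 242.7] [-90.   -0.1   7.2] F [-0.4  0.8  0.4] w -0.002
```

View pics/w5.png

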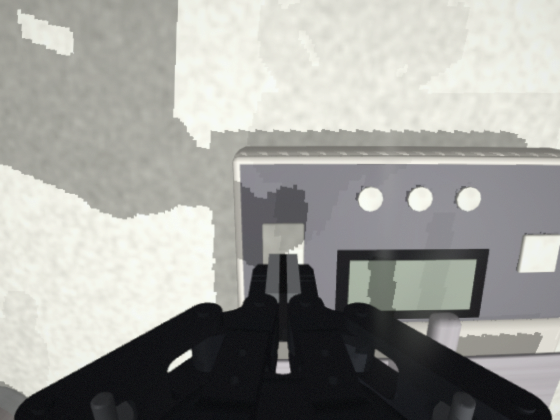

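View pics/s5c.png

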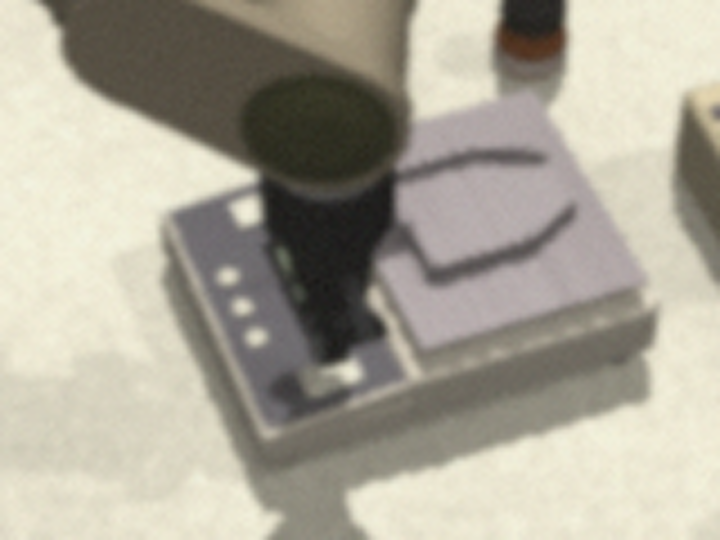

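The shut fingers are above the tare key. I'll descend in small steps and watch the force.

send_rows([
  [[0,0.005,0,0],[0,0.01,0,0],[0,0.0135,0,0],[0,0.015,0,0],[0,0.016,0,0],[0,0.016,0,0]],
])

```text
time_s: 11.0
tool_pos: [525.9, -42.3, 226.1]
tcp_rot: [-90.0, -0.0, 7.2]
ft_force: [-0.4, 0.6, 3.8]
gripper_width: -0.001
```

send_rows([
  [[0,0.0005,0,0],[0,0.001,0,0],[0,0.001,0,0]],
])

```text
time_s: 11.3
tool_pos: [525.9, -42.3, 225.8]
tcp_rot: [-90.0, -0.0, 7.2]
ft_force: [-3.4, 1.0, 11.9]
gripper_width: -0.001
```

send_rows([
  [[0,0,0,0],[0,0,0,0],[0,0,0,0]],
])

```text
time_s: 11.6
tool_pos: [525.9, -42.3, 225.9]
tcp_rot: [-90.0, -0.0, 7.2]
ft_force: [-3.4, -0.2, 11.4]
gripper_width: 0.002
```

send_rows([
  [[0,-0.01,0,0],[0,-0.04,0,0],[0,-0.09,0,0],[0,-0.13,0,0],[0,-0.15,0,0],[0,-0.15,0,0]],
])

```text
time_s: 12.2
tool_pos: [525.9, -42.3, 377.9]
tcp_rot: [-90.2, -0.3, 7.2]
ft_force: [0.3, -0.3, -1.7]
gripper_width: -0.0
```

```bash
python3 - <<'E'
from look import *
look("s6","side",qs=["scoop_bowl","lead_weight"],zs=dict(scoop_bowl=73,lead_weight=8))
look("w6")
E
```

```text
t 12.2 tcp [525.9 -42.3 377.9] [-90.2  -0.3   7.2] F [ 0.3 -0.3 -1.7] w -0.0
scoop_bowl [179.2, 132.4] 0.84 depth [293.9 440.8   1.2] atz [295.5 359.7  73. ]
scoop_bowl [317.4, 187.0] 0.59 depth [645.3  38.8  76.8] atz [646.3  42.   73. ]
lead_weight [351.4, 329.1] 0.62 depth [ 612.9 -377.8   33.3] atz [ 619.2 -366.1    8. ]
t 12.35 tcp [525.8 -42.3 373.7] [-90.    0.1   7.2] F [-0.3  1.3 -0.1] w 0.001
```

View pics/w6.png

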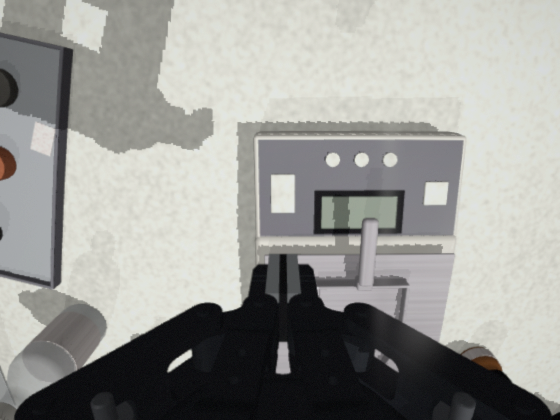

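Tare was held at about 11 N for over 0.3 s, and the scoop hasn't moved. Next, over the tray with the gripper opening.

send_rows([
  [[0.036,0,-0.305,0.101],[0.036,0,-0.305,0.101],[0.036,0,-0.305,0.101],[0.036,0,-0.305,0.101],[0.036,0,-0.305,0.101],[0.036,0,-0.305,0.101],[0.036,0,-0.305,0.101],[0.036,0,-0.305,0.101],[0.036,0,-0.305,0.101],[0.036,0,-0.305,0.101]],
], gripper=0)

```text
time_s: 13.4
tool_pos: [600.0, -338.9, 374.8]
tcp_rot: [-90.0, 0.0, -10.9]
ft_force: [0.9, -0.2, 1.0]
gripper_width: 1.0
```

```bash
python3 - <<'E'
from look import *
s,p=look("w7",qs=["lead_weight","disc_weight","whorl","bottle"],zs=dict(lead_weight=8,disc_weight=8,whorl=8,bottle=0))
print(get_state()["joints"])
P=cloud(p,s)
m=(P[...,2]>28)&(P[...,2]<75)&(np.hypot(P[...,0]-620,P[...,1]+367)<35)
c=P[m];print(m.sum(),c.min(0),c.max(0),(c.min(0)+c.max(0))/2, c[c[:,2]>48].mean(0), cv2.minEnclosingCircle(c[:,:2].astype(np.float32)))
m=(P[...,2]>40)&(P[...,2]<170)&(P[...,0]>640);c=P[m]
if len(c):print("tall",c.min(0),c.max(0))
s,p=pickle.load(open("pics/s4.pkl","rb"));P=cloud(p)
m=np.zeros(P.shape[:2],bool);m[240:300,370:405]=1;m&=P[...,2]>40
c=P[m];print("bottle",cv2.minEnclosingCircle(c[:,:2].astype(np.float32)),c[:,2].max())
E
```

```text
t 13.4 tcp [ 600.  -338.9  374.8] [-90.    0.  -10.9] F [ 0.9 -0.2  1. ] w 1.0
lead_weight [262.4, 205.9] 0.8 depth [ 613.7 -362.2   42.8] atz [ 624.  -366.5    8. ]
disc_weight [257.3, 40.5] 0.87 depth [ 466.4 -337.1   20.9] atz [ 464.1 -337.6    8. ]
whorl [264.8, 127.2] 0.68 depth [ 543.7 -347.     7.9] atz [ 543.7 -347.     8. ]
whorl [436.7, 284.2] 0.28 depth [ 752.8 -187.9   15.4] atz [ 757.9 -184.8    8. ]
bottle [362.3, 280.2] 0.96 depth [ 712.1 -277.    44.3] atz [ 739.9 -270.     0. ]
[ -39.3   37.5   51.6   -0.    90.9 -118.4]
918 [ 607.7 -383.3   28.1] [ 640.3 -350.5   65.9] [ 624.  -366.9   47. ] [ 623.4 -366.7   55.4] ((624.3095092773438, -367.2021789550781), 17.061227798461914)
tall [ 709.3 -641.3   40. ] [ 856.5 -169.9  131.9]
bottle ((545.8035278320312, -546.8369140625), 436.2428283691406) 1205.2898555261984
```

View pics/w7.png

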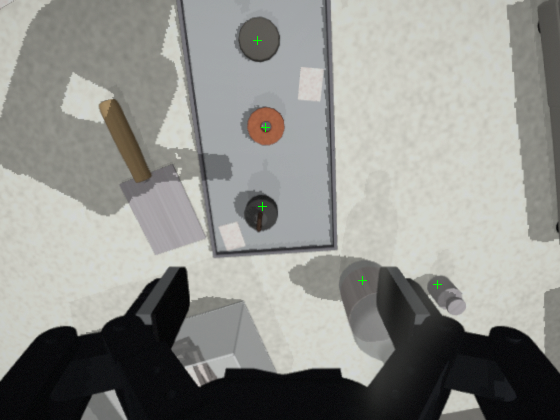

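The looped weight is at (262,212) in the wrist view, with the loop visible. Depth puts it at (624,-367). The bottle is at (362,280), clear of the grasp. I'll check the clear box's distance quickly.

```bash
python3 - <<'E'
from look import *
s,p=pickle.load(open("pics/w7.pkl","rb"));P=cloud(p,s)
p2=pickle.load(open("pics/top0.pkl","rb"));P2=cloud(p2)
R=np.radians(-11);x=np.array([np.cos(R),np.sin(R)]);z=np.array([-x[1],x[0]])
for Q in (P2,):
    d=Q[...,:2]-np.array([624,-367]);a=d@x;b=d@z
    for lo in(25,60,80):
        m=(Q[...,2]>lo)&(Q[...,2]<300)&(np.hypot(a,b)>30)&(np.hypot(a,b)<150)
        if m.any():
            i=np.argsort(np.maximum(abs(a[m]),abs(b[m])))[:5];print(lo,np.c_[a[m][i],b[m][i],Q[...,2][m][i]])
E
```

```text
25 [[-68.1   7.4  27.6]
 [-68.4  10.   26.1]
 [-71.3   9.4  25.7]
 [-72.2  -2.2  28.2]
 [-72.5   0.3  26.7]]
60 [[89.2 89.9 96.7]
 [84.9 90.5 90.9]
 [79.8 91.5 86.7]
 [86.5 91.7 94.2]
 [89.2 92.4 95.1]]
80 [[89.2 89.9 96.7]
 [84.9 90.5 90.9]
 [79.8 91.5 86.7]
 [86.5 91.7 94.2]
 [89.2 92.4 95.1]]
```

send_rows([
  [[0.029,0,-0.023,0],[0.029,0.03,-0.023,0],[0.029,0.07,-0.023,0],[0.029,0.11,-0.023,0],[0.029,0.145,-0.023,0],[0.029,0.17,-0.023,0],[0.029,0.182,-0.023,0],[0.029,0.189,-0.023,0],[0.029,0.189,-0.023,0],[0.029,0.189,-0.023,0]],
])

```text
time_s: 14.65
tool_pos: [624.1, -368.7, 187.2]
tcp_rot: [-90.1, -0.1, -11.0]
ft_force: [-0.2, 0.2, 0.6]
gripper_width: 0.999
```

```bash
python3 - <<'E'
from look import *
look("w8")
E
```

```text
t 14.65 tcp [ 624.1 -368.7  187.2] [-90.1  -0.1 -11. ] F [-0.2  0.2  0.6] w 0.999
```

View pics/w8.png

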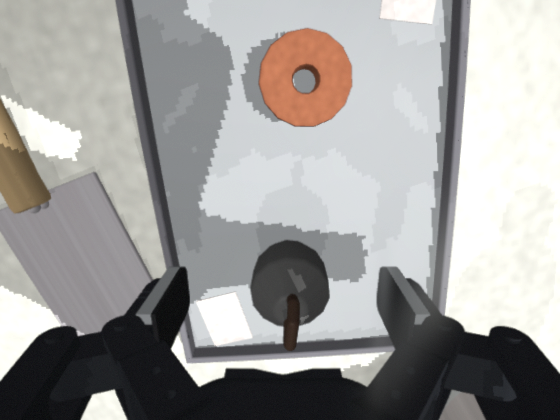

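The weight lies about 1.5 mm off the middle between the pads. I'll go slightly lower, then close.

send_rows([
  [[0,0.002,0.001,0],[0,0.005,0.0015,0],[0,0.005,0.0015,0]],
])

```text
time_s: 15.0
tool_pos: [624.1, -366.9, 180.4]
tcp_rot: [-90.0, 0.0, -11.0]
ft_force: [0.6, -0.7, -0.3]
gripper_width: 1.0
```

send_rows([
  [[0,0,0,0],[0,0,0,0],[0,0,0,0],[0,0,0,0],[0,0,0,0],[0,0,0,0],[0,0,0,0],[0,0,0,0],[0,0,0,0],[0,0,0,0]],
], gripper=255, squeeze=60)

```text
time_s: 16.0
tool_pos: [624.2, -367.2, 181.0]
tcp_rot: [-90.0, -0.0, -11.0]
ft_force: [-0.8, -0.1, 4.3]
gripper_width: 0.379
```

send_rows([
  [[0,-0.003,0,0],[0,-0.008,0,0],[0,-0.015,0,0],[0,-0.025,0,0],[0,-0.03,0,0],[0,-0.03,0,0]],
])

```text
time_s: 16.6
tool_pos: [624.3, -367.2, 212.1]
tcp_rot: [-90.1, -0.1, -11.0]
ft_force: [0.4, -0.1, -1.8]
gripper_width: 0.376
```

```bash
python3 - <<'E'
from look import *
look("w9")
E
```

```text
t 16.6 tcp [ 624.3 -367.2  212.1] [-90.1  -0.1 -11. ] F [ 0.4 -0.1 -1.8] w 0.376
```

View pics/w9.png

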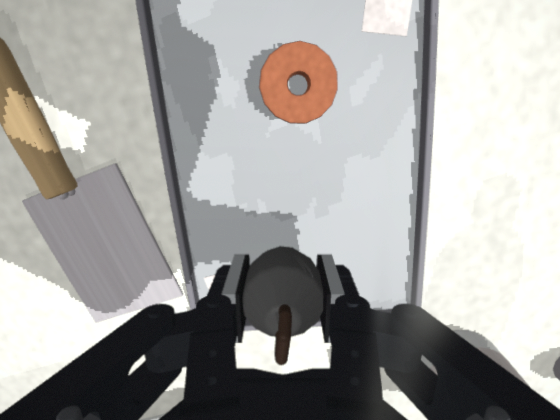

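The weight is held upright in the pads (loop at (283,335)). Base is 173 mm below the TCP. I'll lift to clear everything. On the way I'll turn the jaws along the scoop's length, since the bowl's walls leave little room across it.

send_rows([
  [[0,-0.01,0,0],[0,-0.03,0,0],[0,-0.055,0,0],[0,-0.085,0,0],[0,-0.115,0,0],[0,-0.14,0,0],[0,-0.155,0,0],[0,-0.165,0,0],[0,-0.165,0,0]],
])

```text
time_s: 17.55
tool_pos: [624.1, -367.0, 377.2]
tcp_rot: [-90.1, -0.1, -11.0]
ft_force: [0.1, 0.5, -2.5]
gripper_width: 0.377
```

send_rows([
  [[-0.001,0,0.01,0.01],[-0.004,0,0.03,0.04],[-0.008,0,0.055,0.07],[-0.012,0,0.085,0.1],[-0.016,0,0.115,0.13],[-0.02,0,0.145,0.16],[-0.025,0,0.175,0.19],[-0.029,0,0.205,0.22],[-0.033,0,0.23,0.25],[-0.036,0,0.25,0.28],[-0.037,0,0.26,0.29],[-0.037,0,0.26,0.29]],
])

```text
time_s: 18.75
tool_pos: [637.5, -103.4, 374.7]
tcp_rot: [-90.1, 0.1, -63.1]
ft_force: [-0.8, -0.3, -2.0]
gripper_width: 0.375
```

send_rows([
  [[-0.01,0,0.006,0.01],[-0.03,0,0.017,0.03],[-0.055,0,0.031,0.05],[-0.08,0,0.046,0.07],[-0.105,0,0.06,0.09],[-0.122,0,0.07,0.109],[-0.129,0,0.0735,0.109],[-0.129,0,0.0735,0.109],[-0.129,0,0.0735,0.109]],
])

```text
time_s: 19.65
tool_pos: [645.0, 42.3, 375.4]
tcp_rot: [-90.0, -0.0, -82.8]
ft_force: [-0.1, -0.2, -2.0]
gripper_width: 0.377
```

```bash
python3 - <<'E'
from look import *
look("w10",qs=["scoop_bowl"],zs=dict(scoop_bowl=73));look("s10","side")
E
```

```text
t 19.65 tcp [645.   42.3 375.4] [-90.   -0.  -82.8] F [-0.1 -0.2 -2. ] w 0.377
scoop_bowl [282.7, 191.6] 0.77 depth [644.9  47.1  76. ] atz [645.   46.3  73. ]
t 19.75 tcp [645.   42.2 375.6] [-90.   -0.  -82.8] F [ 0.1 -0.1 -1.9] w 0.378
```

View pics/w10.png

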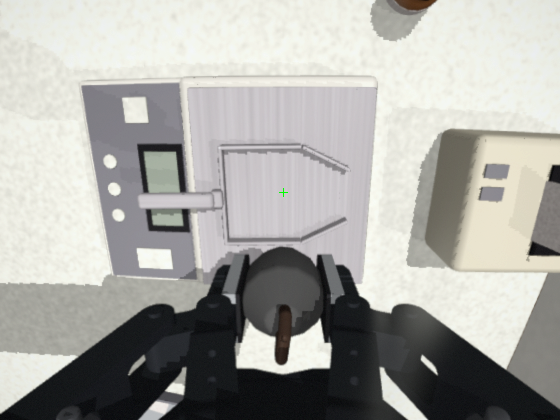

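View pics/s10.png

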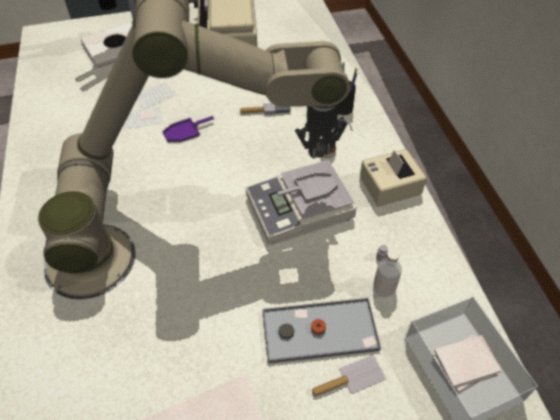

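Bowl middle at (283,192) → (645,46). TCP is 4 mm short in y. Lowering with that correction.

send_rows([
  [[-0.001,0.01,0,0],[-0.002,0.03,0,0],[-0.004,0.055,0,0],[-0.004,0.08,0,0],[-0.004,0.1,0,0],[-0.004,0.112,0,0],[-0.004,0.117,0,0],[-0.004,0.12,0,0],[-0.004,0.122,0,0],[-0.004,0.122,0,0]],
])

```text
time_s: 20.8
tool_pos: [644.5, 47.4, 254.2]
tcp_rot: [-89.9, -0.0, -82.8]
ft_force: [0.0, -0.0, -1.7]
gripper_width: 0.375
```

send_rows([
  [[0,0.001,0,0],[0,0.002,0,0],[0,0.0025,0,0],[0,0.0025,0,0]],
])

```text
time_s: 21.2
tool_pos: [644.4, 47.5, 251.2]
tcp_rot: [-90.0, -0.0, -82.8]
ft_force: [0.6, 0.4, -1.6]
gripper_width: 0.377
```

send_rows([
  [[0,0.0005,0,0],[0,0.001,0,0],[0,0.0015,0,0],[0,0.0015,0,0]],
])

```text
time_s: 21.6
tool_pos: [644.4, 47.4, 249.6]
tcp_rot: [-90.0, 0.0, -82.8]
ft_force: [0.2, 0.1, -1.3]
gripper_width: 0.378
```

send_rows([
  [[0,0.0005,0,0],[0,0.001,0,0],[0,0.001,0,0]],
])

```text
time_s: 21.9
tool_pos: [644.4, 47.4, 249.0]
tcp_rot: [-90.0, -0.0, -82.8]
ft_force: [-2.7, 0.2, 1.4]
gripper_width: 0.377
```

Contact: force changed from -1.7 to +1.4 N. Opening part-way, to about 50 mm.

send_rows([
  [[0,0,0,0],[0,0,0,0],[0,0,0,0],[0,0,0,0],[0,0,0,0],[0,0,0,0]],
], gripper=105)

```text
time_s: 22.5
tool_pos: [644.4, 47.4, 248.7]
tcp_rot: [-90.0, -0.0, -82.8]
ft_force: [-0.8, -0.0, -0.2]
gripper_width: 0.59
```

```bash
python3 - <<'E'
from look import *
look("w11")
E
```

```text
t 22.5 tcp [644.4  47.4 248.7] [-90.   -0.  -82.8] F [-0.8 -0.  -0.2] w 0.59
```

View pics/w11.png

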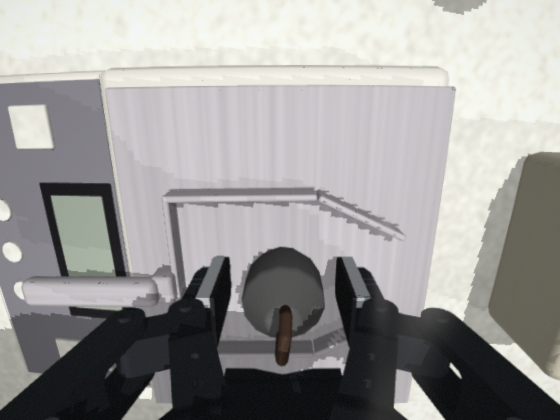

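The pads are clear on both sides and the weight stands upright. Rising straight up.

send_rows([
  [[0,-0.005,0,0],[0,-0.015,0,0],[0,-0.03,0,0],[0,-0.055,0,0],[0,-0.085,0,0],[0,-0.115,0,0],[0,-0.14,0,0],[0,-0.15,0,0],[0,-0.15,0,0]],
])

```text
time_s: 23.45
tool_pos: [644.2, 47.5, 400.3]
tcp_rot: [-89.8, -0.0, -82.8]
ft_force: [0.0, 0.3, -0.9]
gripper_width: 0.589
```

```bash
python3 - <<'E'
from look import *
s,p=look("w12",qs=["scoop_bowl","lead_weight","print_key_top"],zs=dict(scoop_bowl=73,lead_weight=76,print_key_top=53))
P=cloud(p,s);m=(P[...,2]>100)&(P[...,2]<140)&(np.hypot(P[...,0]-645,P[...,1]-46)<35);c=P[m]
print(len(c),cv2.minEnclosingCircle(c[:,:2].astype(np.float32)),c[:,2].max(),c[c[:,2]>119].mean(0))
E
```

```text
t 23.45 tcp [644.2  47.5 400.3] [-89.8  -0.  -82.8] F [ 0.   0.3 -0.9] w 0.589
scoop_bowl [282.5, 192.9] 0.94 depth [644.6  55.  115.1] atz [646.1  43.6  73. ]
lead_weight [283.4, 186.4] 0.61 depth [644.8  59.3 110.5] atz [646.1  50.6  76. ]
print_key_top [145.5, 114.4] 0.56 depth [509.5  98.2  52.9] atz [509.6  98.2  53. ]
1222 ((644.995361328125, 47.492000579833984), 16.77473258972168) 134.14313614946022 [644.9  49.1 130.2]
```

View pics/w12.png

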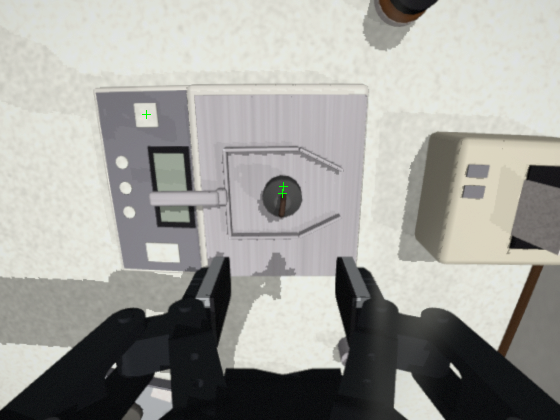

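The weight stands at (645,47), and the scoop is centred. Next the print key at (145,114) → (509.5,98). I'll shut the fingers on the way.

send_rows([
  [[-0.012,0,-0.023,0],[-0.03,0,-0.057,0],[-0.05,0,-0.095,0],[-0.067,0,-0.127,0],[-0.067,0,-0.127,0],[-0.067,0.03,-0.127,0],[-0.067,0.07,-0.127,0],[-0.067,0.11,-0.127,0],[-0.067,0.14,-0.127,0],[-0.067,0.155,-0.127,0],[-0.067,0.155,-0.127,0],[-0.067,0.155,-0.127,0]],
], gripper=255, squeeze=40)

```text
time_s: 24.85
tool_pos: [510.5, 97.9, 243.7]
tcp_rot: [-90.0, 0.0, -82.8]
ft_force: [0.1, 0.1, 0.7]
gripper_width: 0.001
```

```bash
python3 - <<'E'
from look import *
look("w13");_,p=look("s13","side")
cv2.imwrite("pics/s13c.png",cv2.resize(np.clip(p["frame"][120:250,210:370,::-1]*1.5,0,255).astype(np.uint8),None,fx=4.5,fy=4.5,interpolation=2))
E
```

```text
t 24.85 tcp [510.5  97.9 243.7] [-90.    0.  -82.8] F [0.1 0.1 0.7] w 0.001
t 24.9 tcp [510.5  97.9 244.3] [-89.9  -0.  -82.8] F [ 0.  -0.1 -0.1] w -0.005
```

View pics/w13.png

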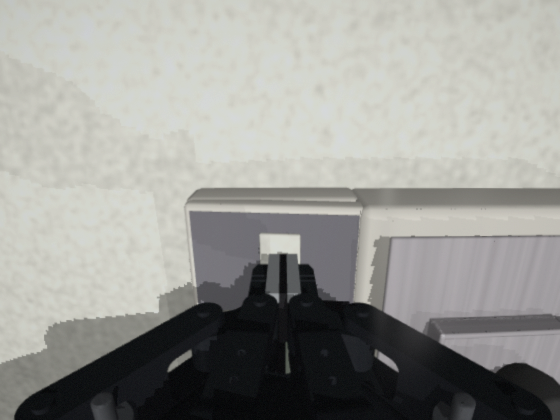

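View pics/s13c.png

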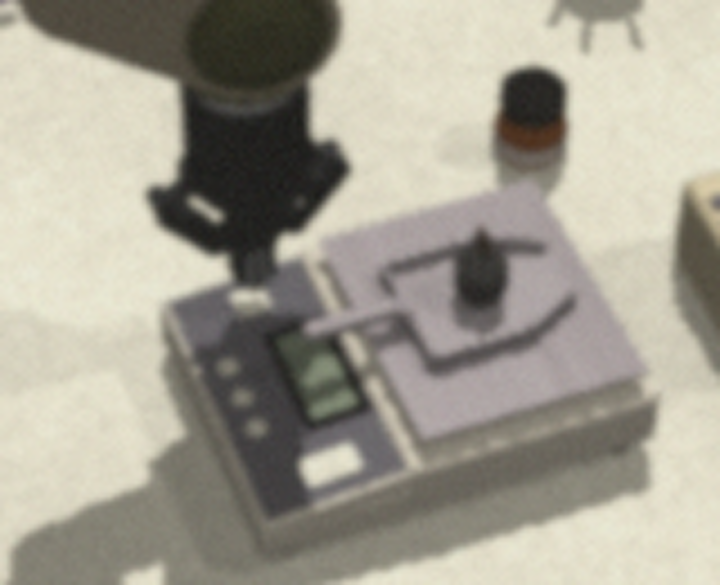

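The fingers are aligned over the print key and the weight is upright in the scoop. Pressing in steps.

send_rows([
  [[0,0.006,0,0],[0,0.012,0,0],[0,0.0145,0,0],[0,0.016,0,0],[0,0.017,0,0],[0,0.017,0,0]],
])

```text
time_s: 25.55
tool_pos: [510.0, 98.0, 226.9]
tcp_rot: [-90.0, -0.0, -82.8]
ft_force: [-1.5, -0.2, 2.3]
gripper_width: 0.002
```

send_rows([
  [[0,0.0005,0,0],[0,0.001,0,0],[0,0.001,0,0]],
])

```text
time_s: 25.85
tool_pos: [510.0, 98.0, 226.1]
tcp_rot: [-90.0, -0.0, -82.8]
ft_force: [-2.6, 0.1, 5.5]
gripper_width: -0.003
```

send_rows([
  [[0,0.0005,0,0],[0,0.0008,0,0],[0,0.0008,0,0],[0,0.0008,0,0],[0,0.0008,0,0]],
])

```text
time_s: 26.35
tool_pos: [510.0, 98.1, 225.9]
tcp_rot: [-89.9, -0.0, -82.8]
ft_force: [-4.2, -0.7, 12.3]
gripper_width: 0.004
```

Print held at about 12 N. Backing off and checking.

send_rows([
  [[0,-0.01,0,0],[0,-0.04,0,0],[0,-0.08,0,0],[0,-0.12,0,0],[0,-0.15,0,0],[0,-0.15,0,0],[0,-0.15,0,0],[0,-0.15,0,0]],
])

```text
time_s: 27.15
tool_pos: [509.9, 98.0, 373.8]
tcp_rot: [-90.1, 0.0, -82.8]
ft_force: [0.6, -0.2, 0.7]
gripper_width: -0.005
```

```bash
python3 - <<'E'
from look import *
look("w14");_,p=look("s14","side")
cv2.imwrite("pics/s14c.png",cv2.resize(np.clip(p["frame"][100:380,210:400,::-1]*1.5,0,255).astype(np.uint8),None,fx=2.1,fy=2.1,interpolation=2))
P=cloud(p);m=(P[...,2]>95)&(P[...,2]<140)&(np.hypot(P[...,0]-645,P[...,1]-46)<30);print("weight",P[m].mean(0),P[m][:,2].max())
E
```

```text
t 27.15 tcp [509.9  98.  373.8] [-90.1   0.  -82.8] F [ 0.6 -0.2  0.7] w -0.005
t 27.2 tcp [510.   98.  373.7] [-90.1   0.  -82.8] F [0.1 0.9 0.2] w -0.0
weight [641.7  40.5 109.8] 131.9829896265012
```

View pics/s14c.png

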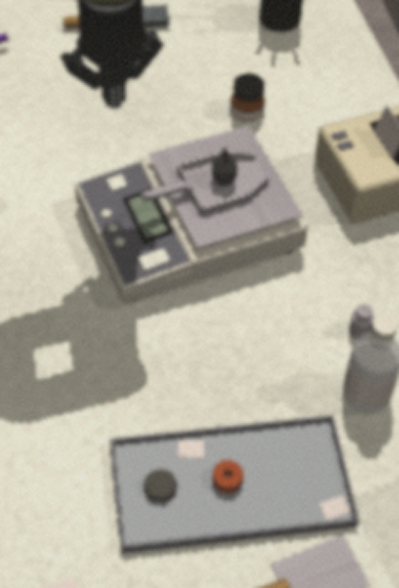

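The weight is upright in the level scoop (crop pixel (224,168)) and the other finds are undisturbed. Handing in.

```bash
python3 -c "
from rig import *
print(close_job())"
```

```text
the job is handed in; nothing more can be done
None
```

I finished the weighing and handed the job in after about 27 s of the 70 s allowed; `close_job()` gave no verdict.

- **Scoop:** I set the grey scoop level on the pan and let go. Its bowl measured within about 3 mm of the pan's centre in the wrist view. One side-view network reading, just after release, was about 10 mm off. Both are inside the 30 mm limit.
- **Tare:** I pressed the key to about 11–12 N for over 0.3 s with only the empty scoop on the pan, and did not press it again.
- **Weight:** I picked the looped weight out of the tray and stood it in the scoop. It measured within about 3 mm of the bowl's middle and upright before the print press.
- **Print:** I pressed the key to about 5 N, then about 12 N, for over 0.5 s in all.

The click itself can't be observed, so I judged both presses by the wrist force alone. In the last side picture the weight stood upright in the scoop, and the other finds and the nearby bench items looked undisturbed. I did not measure their positions. The fingers were about 150 mm clear of the keys, and no check failed.

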